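# Hold a spring clip open around the display card's edge

## Robot

A 7-joint arm with a two-finger parallel gripper is mounted at the origin on the work surface. World frame = base frame: x ahead of the robot, y to its left, z up, the work surface at z = 0. Lengths are in m, angles in rad, forces in N, time in s.
With the tool pointing down it reaches from about 0.35 to 0.9 m from the base axis. Payload 7.2 kg.
Tool frame: the origin (TCP) lies midway between the tips of the shut fingers; the grasp point (between the pads) lies r.grasp_offset behind it (r.grasp_offset is the distance from the TCP to the grasp point, in m); z points along the fingers, y is the direction in which the jaws open and shut (so a half turn about z gives the same grasp; the last joint's range is limited). The gripper opens to 88 mm and grips with 3 to 60 N. Pads are 20 mm wide; open, the fingers measure 115 mm over their backs; the gripper's body (75 mm by 178 mm) begins 61 mm behind the grasp point.
Start: joints at [1.162, 0.411, -0.013, 1.596, 0.006, 1.134, -0.082], TCP at [0.209, -0.589, 0.223] pointing down, gripper open.
Joint ranges: [-2.95, 2.95], [-0.29, 1.99], [-1.47, 1.44], [0.14, 2.54], [-1.03, 4.17], [0.13, 1.85], [-2.86, 2.86]. Speed limits (rad/s): [2.39, 2.39, 3.01, 3.01, 3.14, 3.14, 3.14].

## Interface

Orientations are given as a unit quaternion [x, y, z, w].
In Python, from rig import sense, vision, workorder, r gives the robot as it stands.
- The arm moves only by the tool drive_tool, never from a script. Its argument "steps" is a list of rows, each an object of numbers: "tx", "ty", "tz": the shift along the tool's x, y, z in mm; "rx", "ry", "rz": the turn, a rotation vector about the tool's x, y, z in degrees; "hand": the closure, from 0 (fully open) to 1 (shut). A call has exactly 5 rows; each row is the pose to reach, as a shift and turn from the pose commanded when the call began, along the tool's axes at that moment; what a row does not reach only later rows make up. A row lasts 1/10 s, in which the tool goes at most 50 mm and 8.59 degrees, less where a joint would pass 70% of its speed; a pose out of reach is approached as far as the arm can. A call with a gripper value outside its range is refused whole. The fingers move at their own pace and stop on an object; "newtons" is the grip in N (left out, the last holds). Time passes only in rows, so rows that repeat a pose let the fingers close, or fill a call up. It gives the time, the measured TCP pose, the force and the opening at its end, in the units of the state.
- sense(): the state, without advancing time (a new reading comes with each control period).
- vision.get_image(name): name is "scene" or "side" or "wrist"; returns a dict with "color" (480x640x3 uint8, red, green, blue), "vertical_fov" (degrees; the focal length in pixels is half the picture's height over the tangent of half this angle, whatever the lens; pixels are square), "cx", "cy" (the principal point, pixels), "T" (4x4, takes a point from camera to world coordinates); the wrist camera has in their place "T_tool_cam" (4x4, takes a point from camera to tool coordinates, whose origin is the TCP and whose axes are the flange's). Camera axes: x right, y up, looking along -z (the intrinsics and any distortion apply to the point x, -y, -z); pixel columns grow to the right and rows downward; lengths in m; the calibration is good to about 2 mm. A picture is of the moment at which its call begins: read the wrist's pose just before it. There is no depth.
- workorder.finish_job(): hands the job in, once; it reports no verdict.
The state is a dict: "time": time; "joints": joint angles; "joint_velocities": joint speeds; "effort": joint torques, N m; "tool_pos": TCP position; "tcp_rot": TCP orientation; "force": force on the tool from outside, world axes, zero at the start; "wrist_torque": the same for the moment, N m; "width": finger opening in m.
Only numpy, scipy, OpenCV 4.12 (cv2) and the standard library are available. Lean on these libraries where they do the work, as an engineer would, in place of code of your own. Each camera call takes 0.05 s, during which the arm holds its last target. There are 200 camera calls.

## Task

A colleague wants to slip a price tag onto the display card beside the burner: pick up the larger of the two black spring clips by its handles and squeeze it wide open, then bring it, level and still gaping, around the card's free side edge about halfway up, so that the edge stands between the jaws, past the jaw pads, without the clip touching the card. Finish while holding it there, squeezed open and off the counter; do not let it close or put it down, and do not push the card or the other things about.

Things in the scene. Friction and masses are not known exactly. Their poses are not given: they have to be found in the camera images.
- clip: Larger spring clip, black plastic, 0.1 kg, lying on its side: 26 mm tall, 118 mm long. Origin: foot of the round steel spring barrel (12 mm across) on which both levers turn, level with the clip's underside; x points to the jaws, z up along the pivot. The levers mirror each other in y; x stays midway between them. Handles reach to x = -62 mm, jaws to +58 mm
- clip_grip (a point): Between the handles, where to squeeze (in y): x = -48 mm, 13 mm above the underside; axes as the clip's. Closed, the handles diverge by 0.25 rad each away from the pivot: 52 mm over their outer faces here, 57 mm over their ends; fully squeezed the outer faces are parallel, 28 mm apart
- clip_jaws (a point): Middle between the rubber jaw pads: x = +50 mm, 13 mm above the underside; axes as the clip's. The pads span x = 43 to 58 mm; closed they are 1.5 mm apart, fully open about 22 mm at their inner end and 30 mm at the tip. Behind them, to the barrel, the throat is empty
- clip_left (a joint): Opening angle of each lever of the larger clip (rad): 0 closed, 0.25 fully squeezed, at a stop; both levers move equally. It springs shut when let go: about 4 N on each handle at the start, 10 N at the stop; a grip of 20 to 40 N holds it at the stop
- card: Upright white display card in a low steel foot, free-standing, 0.8 kg. Card 120 mm wide (along y), 6 mm thick (along x), from the foot to 172 mm above the counter. Origin under the card's centre on the counter; z up. The foot (70 mm in x, 80 mm in y, 12 mm tall, with 28 mm tall cheeks) reaches from y = -20 to +60 mm, so the card overhangs it at the free edge, y = -60 mm
- card_edge (a point): Middle of the card's free side edge (the one to the robot's right, the overhanging one), 92 mm above the counter; axes as the card's: the card lies on its +y side, and the clip comes on in the +y direction
- small_clip: The other, smaller spring clip, a bystander: same black shape at 62 % size (about 72 mm long, 18 mm tall), lying on its side. Its jaws are too small for this job. Origin: centre of its barrel's foot
- dish: Bystander: round black open dish, 104 mm across, 35 mm tall; origin at the centre of its underside
- fitting: Bystander: brass pipe fitting, 32 mm across, 36 mm tall, upright; origin at its underside
- collar: Bystander: steel ring, 64 mm across, 22 mm tall, lying flat; origin at its underside
- dial: Bystander: black control knob, 48 mm across, 30 mm tall, loose; origin at its underside
- spray: Bystander: plain metal can, 48 mm across, 120 mm tall, upright; origin at its underside
- wrench: Bystander: steel open-end wrench 170 mm long, lying flat; origin on its underside
- carton: Bystander: small cardboard carton 70 x 100 x 45 mm; origin at the centre of its underside
Not all that is in view belongs to the job. Leave any orange or yellow look-alike of the clip alone.

How it is judged:
On the way:
1. the larger clip is squeezed open by the fingers and lifted off the counter, still away from the card (contact force between the fingers and clip above 3 N and value of joint clip_left above 0.19 rad and height (world z) of clip above 0.03 m and contact force between clip and card below 0.1 N and distance between clip and card_edge above 0.075 m), for 0.2 s.
At the end, for the whole second after the job is handed in: Fingers hold the larger clip, levers open over 0.19 rad, still, level within 0.2 rad, underside above 40 mm, touching no card (under 0.3 N); card edge 10 to 44 mm ahead of the barrel axis, within 8 mm of mid-plane, clip within 30 mm of mid-edge; card upright, moved under 15 mm (contact force between the fingers and clip above 3 N and value of joint clip_left above 0.19 rad and x of card_edge in the frame of clip between 0.01 and 0.044 m and y of card_edge in the frame of clip between -0.008 and 0.008 m and z of card_edge in the frame of clip between -0.017 and 0.043 m and angle between clip's own z axis and vertical below 0.2 rad and height (world z) of clip above 0.04 m and linear speed of clip below 0.02 m/s and contact force between clip and card below 0.3 N and distance of card from where it was at the start of the episode below 0.015 m and angle between card's own z axis and vertical below 0.05 rad); the arm keeps its last pose, push and grip.
It fails at once if the larger clip is carried, well off the counter, with its jaws closed or nearly so (height (world z) of clip above 0.05 m and value of joint clip_left below 0.12 rad).
It fails at once if the card is pushed more than 15 mm or tipped (distance of card from where it was at the start of the episode above 0.015 m or angle between card's own z axis and vertical above 0.15 rad).
It fails at once if a bystander is pushed more than 20 mm (distance of any of small_clip, dish, fitting, collar, dial, spray, wrench, carton from where it was at the start of the episode above 0.02 m).
It also fails if it takes over 42 s, if anything falls off the work surface, if the arm or the gripper's body presses on something with over 40 N, if the wrist force passes 120 N, or if a joint passes its speed limit or range.

## Working session

There is one attempt and no reset: what is moved stays moved. The work goes in short steps, Python scripts to look and compute and a tool call to move; the robot and the scene stay as the last step left them, time stands still between calls to the robot, and variables do not carry over. Pictures are saved under pics/ and viewed, about 8 in all and at most 12, crops included, and the job is handed in when it is done.

Besides the shell and the picture viewer there is one more tool, called after ">>>" as name([rows], argument=value, ...), one row to a line, values as JSON. drive_tool: Moves the arm, as the interface text tells. Its arguments: {"type":"object","properties":{"steps":{"type":"array","items":{"type":"object","properties":{"tx":{"type":"number"},"ty":{"type":"number"},"tz":{"type":"number"},"rx":{"type":"number"},"ry":{"type":"number"},"rz":{"type":"number"},"hand":{"type":"number"}}}},"newtons":{"type":"number"}},"required":["steps"]}

```bash
mkdir -p pics; cat > h.py <<'E'
import numpy as np,cv2
from rig import sense,vision,workorder,r
from scipy.spatial.transform import Rotation as R
def cam(n):
    s=sense(); im=vision.get_image(n)
    if 'T' not in im:
        W=np.eye(4);W[:3,:3]=R.from_quat(s['tcp_rot']).as_matrix();W[:3,3]=s['tool_pos']
        im['T']=W@im['T_tool_cam']
    im['f']=240/np.tan(np.radians(im['vertical_fov'])/2)
    return im
def save(im,f): cv2.imwrite(f,im['color'][...,::-1])
def ray(im,u,v):
    d=np.array([(u-im['cx'])/im['f'],-(v-im['cy'])/im['f'],-1]);return im['T'][:3,3],im['T'][:3,:3]@d
def atz(im,u,v,z):
    o,d=ray(im,u,v);return o+d*(z-o[2])/d[2]
def proj(im,p):
    q=np.linalg.inv(im['T'])@np.r_[p,1];return np.array([im['cx']+im['f']*q[0]/-q[2],im['cy']+im['f']*q[1]/q[2]])
E
python3 - <<'E'
from h import *
import pickle
for n in ['scene','side','wrist']:
    im=cam(n);save(im,f'pics/{n}0.png');pickle.dump(im,open(f'{n}0.pkl','wb'));print(n,{k:v for k,v in im.items() if k!='color'})
print(sense(),r.grasp_offset)
E
```

```text
scene {'vertical_fov': 52.881863307547135, 'cx': 319.70375313587556, 'cy': 237.3211354207477, 'T': array([[ 0.51507012, -0.69890525,  0.49621994,  1.16596285],
       [ 0.85703958,  0.42913642, -0.28517554, -0.39980328],
       [-0.01363537,  0.57216553,  0.82002481,  1.14871249],
       [ 0.        ,  0.        ,  0.        ,  1.        ]]), 'f': np.float64(482.61086912337447)}
side {'vertical_fov': 44.20082090233683, 'cx': 317.41766609892926, 'cy': 245.27572929509955, 'T': array([[-0.99077064,  0.08965273, -0.10166574,  0.42382784],
       [-0.13325756, -0.50689503,  0.85164538,  1.01068615],
       [ 0.02481847,  0.85733297,  0.51416361,  0.68770116],
       [ 0.        ,  0.        ,  0.        ,  1.        ]]), 'f': np.float64(591.0365795392054)}
wrist {'vertical_fov': 62.968530980786966, 'cx': 317.5086942920857, 'cy': 234.5657667212256, 'T_tool_cam': array([[ 2.71372094e-04,  9.62319646e-01,  2.71920623e-01,
         7.37129001e-02],
       [ 9.99999646e-01, -4.47118464e-05, -8.39748405e-04,
         2.10556216e-04],
       [-7.95948315e-04,  2.71920755e-01, -9.62319318e-01,
  
[... 530 characters left out ...]
6180667,  0.41172687, -0.01269769,  1.59684369,  0.00558722,
        1.13428279, -0.08226582]), 'joint_velocities': array([-6.43950765e-05, -2.05068383e-03,  7.16140906e-04, -2.33086996e-03,
       -4.54312223e-04,  5.63039458e-04,  8.49882108e-04]), 'effort': array([ 1.82349449e-03, -5.88335216e+01,  6.42672814e-01, -2.91294461e+01,
       -5.37278352e-02,  1.58260390e-02,  1.40701500e-04]), 'tool_pos': array([ 0.20873134, -0.58870851,  0.22199897]), 'tcp_rot': array([ 9.85522857e-01,  1.69541506e-01, -1.42944148e-04, -5.95726671e-04]), 'force': array([ 0.43371359, -0.49473316, -0.47813105]), 'wrist_torque': array([ 0.02891286, -0.01761858, -0.0411224 ]), 'width': 0.0878240466259947} 0.0187
```

View pics/scene0.png

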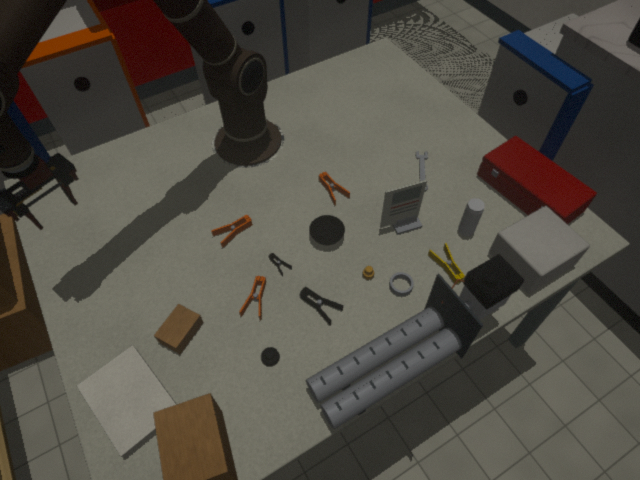

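View pics/side0.png

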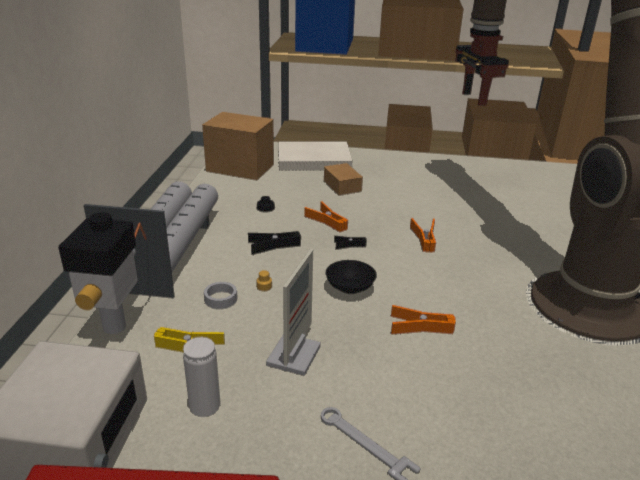

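The black clips are at scene (320,303) and (280,263). The first is clearly longer, so it is the larger clip; the orange and yellow ones are look-alikes. I'll confirm this in an enlarged crop, and crop the card at the same time.

```bash
python3 - <<'E'
from h import *
import pickle
s=pickle.load(open('scene0.pkl','rb'));d=pickle.load(open('side0.pkl','rb'))
C=lambda im,u,v:cv2.resize(im['color'][v:v+75,u:u+100,::-1],None,fx=4,fy=4,interpolation=cv2.INTER_CUBIC)
a=np.vstack([np.hstack([C(s,260,245),C(s,350,170)]),np.hstack([C(d,225,205),cv2.resize(d['color'][245:380,240:420,::-1],(400,300))])])
cv2.imwrite('pics/crop.png',a)
for n,u,v in [('barrel',318,302),('small',279,263),('dish',327,235),('fit',369,272),('collar',401,285),('spray',472,225),('cardbase',403,228)]: print(n,atz(s,u,v,0.015).round(3))
E
```

```text
barrel [ 0.655 -0.116  0.015]
small [ 0.495 -0.146  0.015]
dish [0.484 0.017 0.015]
fit [0.649 0.05  0.015]
collar [0.727 0.1   0.015]
spray [0.674 0.393 0.015]
cardbase [0.578 0.217 0.015]
```

View pics/crop.png

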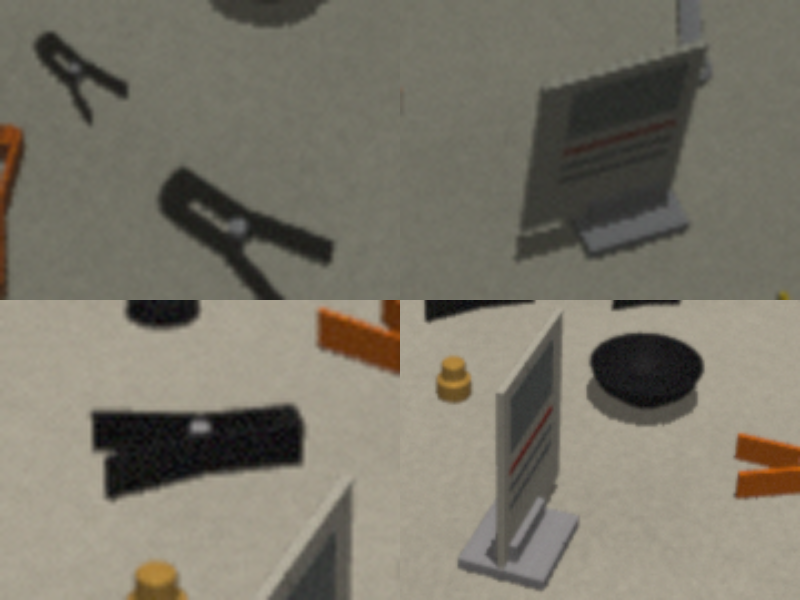

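The bigger clip's barrel is at scene (319.5,301.5), with jaws toward (303,292) and handles toward (343,307) and (331,323). The smaller black clip at (278,262) is obviously smaller, so the target is confirmed. The card's free edge is the left one, from about (380,227) at the bottom to (385,192) at the top.

```bash
python3 - <<'E'
from h import *
import pickle
s=pickle.load(open('scene0.pkl','rb'));d=pickle.load(open('side0.pkl','rb'))
for n,u,v,z in [('barrel',319.5,301.5,.026),('jaw',303,291.5,.026),('h1',343,308,.026),('cardtopfree',385.5,192.5,.172),('cardtopfar',426,182,.172)]: print(n,atz(s,u,v,z).round(3))
for n,u,v,z in [('barrel',225+200/4,205+127/4,.026),('topfree',240+562*.45,245+315*.45-135,.172),('topnear',240+500*.45,245+(390-300)*.45,.172)]: print('side',n,atz(d,u,v,z).round(3))
st=sense();T=R.from_quat(st['tcp_rot']).as_matrix();print(T.round(3))
E
```

```text
barrel [ 0.66  -0.114  0.026]
jaw [ 0.613 -0.136  0.026]
h1 [ 0.708 -0.072  0.026]
cardtopfree [0.542 0.162 0.172]
cardtopfar [0.569 0.275 0.172]
side barrel [ 0.653 -0.105  0.026]
side topfree [0.231 0.126 0.172]
side topnear [0.286 0.236 0.172]
[[ 0.943  0.334 -0.   ]
 [ 0.334 -0.943  0.001]
 [-0.    -0.001 -1.   ]]
```

```bash
cat >> h.py <<'E'
def plan(tgt,yaw,n=1,long=0):
    """print per-call tool-frame shift (mm) and rz (deg) to reach tgt with tool x at yaw (deg)"""
    s=sense();T=R.from_quat(s['tcp_rot']).as_matrix();y0=np.degrees(np.arctan2(T[1,0],T[0,0]))
    dy=(yaw-y0+180)%360-180+long*360
    d=(np.array(tgt)-s['tool_pos'])*1000/n
    print('pos',s['tool_pos'].round(4),'yaw',y0.round(2),'tilt',np.degrees(R.from_matrix(T.T@np.array([[np.cos(np.radians(y0)),np.sin(np.radians(y0)),0],[np.sin(np.radians(y0)),-np.cos(np.radians(y0)),0],[0,0,-1]])).as_rotvec()).round(2),'F',s['force'].round(1),'w',round(s['width'],4),'t',s['time'],'j7',s['joints'][6].round(2))
    for k in range(n):
        a=np.radians(y0+dy*k/n);B=np.array([[np.cos(a),np.sin(a),0],[np.sin(a),-np.cos(a),0],[0,0,-1]])
        print('t',(B.T@d).round(1),'rz',round(-dy/n,2))
E
python3 - <<'E'
from h import *
import pickle
d=pickle.load(open('side0.pkl','rb'))
for u,v in [(313,252),(285,285.5)]: print(atz(d,u,v,.172).round(3))
plan([.70,-.09,.16],205,5,0);plan([.70,-.09,.16],205,5,1)
E
```

```text
[0.53  0.179 0.172]
[0.559 0.283 0.172]
pos [ 0.2087 -0.5887  0.222 ] yaw 19.52 tilt [-0.07  0.   -0.  ] F [ 0.4 -0.5 -0.5] w 0.0878 t 0.15 j7 -0.08
t [125.9 -61.2  12.4] rz 34.9
t [  68.3 -122.2   12.4] rz 34.9
t [ -13.9 -139.3   12.4] rz 34.9
t [ -91.2 -106.3   12.4] rz 34.9
t [-135.6  -35.    12.4] rz 34.9
pos [ 0.2087 -0.5887  0.222 ] yaw 19.52 tilt [-0.07  0.   -0.  ] F [ 0.4 -0.5 -0.5] w 0.0878 t 0.15 j7 -0.08
t [125.9 -61.2  12.4] rz -37.1
t [137.3  27.2  12.4] rz -37.1
t [ 93.2 104.5  12.4] rz -37.1
t [ 11.3 139.6  12.4] rz -37.1
t [-75.2 118.1  12.4] rz -37.1
```

>>> drive_tool([
  {"tx":25,"ty":-12,"tz":2.4,"rz":-7.4},
  {"tx":50,"ty":-24,"tz":5,"rz":-14.8},
  {"tx":75,"ty":-36,"tz":7.4,"rz":-22.2},
  {"tx":100,"ty":-48,"tz":10,"rz":-29.6},
  {"tx":126,"ty":-61,"tz":12.4,"rz":-37},
])

```text
$.steps[0]: bad value
```

>>> drive_tool([
  {"tx":27,"ty":5.4,"tz":2.4,"rz":-7.4},
  {"tx":54,"ty":11,"tz":5,"rz":-14.8},
  {"tx":82,"ty":16,"tz":7.4,"rz":-22.2},
  {"tx":110,"ty":22,"tz":10,"rz":-29.6},
  {"tx":137,"ty":27,"tz":12.4,"rz":-37},
])

```text
$.steps[0]: bad value
```

>>> drive_tool([
  {"tx":18,"ty":21,"tz":2.4,"rz":-7.4},
  {"tx":37,"ty":42,"tz":5,"rz":-14.8},
  {"tx":56,"ty":63,"tz":7.4,"rz":-22.2},
  {"tx":74,"ty":84,"tz":10,"rz":-29.6},
  {"tx":93,"ty":104,"tz":12.4,"rz":-37},
])

```text
$.steps[0]: bad value
```

>>> drive_tool([
  {"tx":2,"ty":28,"tz":2.4,"rz":-7.4},
  {"tx":4,"ty":56,"tz":5,"rz":-14.8},
  {"tx":7,"ty":84,"tz":7.4,"rz":-22.2},
  {"tx":9,"ty":112,"tz":10,"rz":-29.6},
  {"tx":11,"ty":140,"tz":12.4,"rz":-37},
])

```text
$.steps[0]: bad value
```

>>> drive_tool([
  {"tx":-15,"ty":24,"tz":2.4,"rz":-7.4},
  {"tx":-30,"ty":47,"tz":5,"rz":-14.8},
  {"tx":-45,"ty":71,"tz":7.4,"rz":-22.2},
  {"tx":-60,"ty":94,"tz":10,"rz":-29.6},
  {"tx":-75,"ty":118,"tz":12.4,"rz":-37},
])

```text
$.steps[0]: bad value
```

```bash
python3 - <<'E'
from h import *
import pickle
plan([.70,-.09,.16],205,1)
im=cam('wrist');save(im,'pics/w1.png');pickle.dump(im,open('w1.pkl','wb'))
E
```

```text
pos [ 0.2087 -0.5887  0.222 ] yaw 19.52 tilt [-0.07  0.   -0.  ] F [ 0.4 -0.5 -0.5] w 0.0878 t 0.15 j7 -0.08
t [ 629.7 -305.9   62. ] rz 174.52
```

View pics/w1.png

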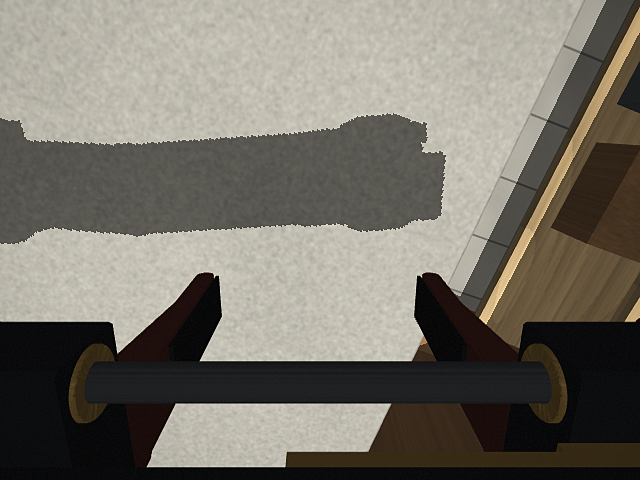

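The moves were refused because each row needs all the fields, so the picture shows only bare counter under the open fingers. I'll resend one call.

>>> drive_tool([
  {"tx":25,"ty":-12,"tz":2.4,"rx":0,"ry":0,"rz":-7.4,"hand":0},
  {"tx":50,"ty":-24,"tz":5,"rx":0,"ry":0,"rz":-14.8,"hand":0},
  {"tx":75,"ty":-36,"tz":7.4,"rx":0,"ry":0,"rz":-22.2,"hand":0},
  {"tx":100,"ty":-48,"tz":10,"rx":0,"ry":0,"rz":-29.6,"hand":0},
  {"tx":126,"ty":-61,"tz":12.4,"rx":0,"ry":0,"rz":-37,"hand":0},
])

```text
time: 0.7
tool_pos: [0.3077, -0.4887, 0.21]
tcp_rot: [0.88, 0.476, -0.0, -0.0]
force: [0.2, -0.5, -1.1]
width: 0.0882
```

>>> drive_tool([
  {"tx":27,"ty":5.4,"tz":2.4,"rx":0,"ry":0,"rz":-7.4,"hand":0},
  {"tx":54,"ty":11,"tz":5,"rx":0,"ry":0,"rz":-14.8,"hand":0},
  {"tx":82,"ty":16,"tz":7.4,"rx":0,"ry":0,"rz":-22.2,"hand":0},
  {"tx":110,"ty":22,"tz":10,"rx":0,"ry":0,"rz":-29.6,"hand":0},
  {"tx":137,"ty":27,"tz":12.4,"rx":0,"ry":0,"rz":-37,"hand":0},
])

```text
time: 1.2
tool_pos: [0.4061, -0.3891, 0.1977]
tcp_rot: [0.683, 0.73, -0.0, -0.0]
force: [-0.1, -1.1, 0.2]
width: 0.0878
```

>>> drive_tool([
  {"tx":18,"ty":21,"tz":2.4,"rx":0,"ry":0,"rz":-7.4,"hand":0},
  {"tx":37,"ty":42,"tz":5,"rx":0,"ry":0,"rz":-14.8,"hand":0},
  {"tx":56,"ty":63,"tz":7.4,"rx":0,"ry":0,"rz":-22.2,"hand":0},
  {"tx":74,"ty":84,"tz":10,"rx":0,"ry":0,"rz":-29.6,"hand":0},
  {"tx":93,"ty":104,"tz":12.4,"rx":0,"ry":0,"rz":-37,"hand":0},
])

```text
time: 1.7
tool_pos: [0.504, -0.2901, 0.1852]
tcp_rot: [0.416, 0.909, -0.0, -0.0]
force: [-0.1, -1.0, 0.3]
width: 0.0878
```

>>> drive_tool([
  {"tx":2,"ty":28,"tz":2.4,"rx":0,"ry":0,"rz":-7.4,"hand":0},
  {"tx":4,"ty":56,"tz":5,"rx":0,"ry":0,"rz":-14.8,"hand":0},
  {"tx":7,"ty":84,"tz":7.4,"rx":0,"ry":0,"rz":-22.2,"hand":0},
  {"tx":9,"ty":112,"tz":10,"rx":0,"ry":0,"rz":-29.6,"hand":0},
  {"tx":11,"ty":140,"tz":12.4,"rx":0,"ry":0,"rz":-37,"hand":0},
])

```text
time: 2.2
tool_pos: [0.6032, -0.1908, 0.1727]
tcp_rot: [0.106, 0.994, -0.0, -0.0]
force: [0.4, -0.2, 0.1]
width: 0.0876
```

>>> drive_tool([
  {"tx":-15,"ty":24,"tz":2.4,"rx":0,"ry":0,"rz":-7.4,"hand":0},
  {"tx":-30,"ty":47,"tz":5,"rx":0,"ry":0,"rz":-14.8,"hand":0},
  {"tx":-45,"ty":71,"tz":7.4,"rx":0,"ry":0,"rz":-22.2,"hand":0},
  {"tx":-60,"ty":94,"tz":10,"rx":0,"ry":0,"rz":-29.6,"hand":0},
  {"tx":-75,"ty":118,"tz":12.4,"rx":0,"ry":0,"rz":-37,"hand":0},
])

```text
time: 2.7
tool_pos: [0.702, -0.0921, 0.1601]
tcp_rot: [-0.215, 0.977, -0.0, -0.0]
force: [0.4, -0.3, -0.3]
width: 0.0876
```

```bash
python3 - <<'E'
from h import *
import pickle
plan([.70,-.09,.16],205,1)
im=cam('wrist');save(im,'pics/w2.png');pickle.dump(im,open('w2.pkl','wb'))
E
```

```text
pos [ 0.702  -0.0921  0.1601] yaw -155.2 tilt [ 0.01 -0.04 -0.  ] F [ 0.4 -0.3 -0.3] w 0.0876 t 2.7 j7 1.7
t [0.9 2.7 0.1] rz -0.2
```

View pics/w2.png

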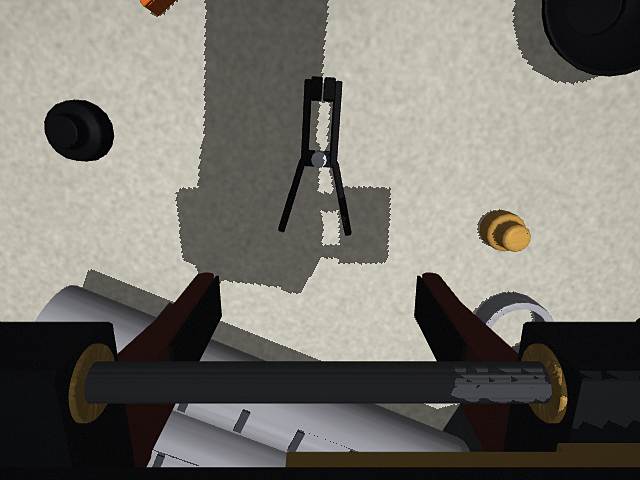

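```bash
python3 - <<'E'
from h import *
import pickle
im=pickle.load(open('w2.pkl','rb'))
P={n:atz(im,u,v,z) for n,u,v,z in [('bar',319,158,.026),('jawtip',322.5,79,.026),('hL',282,231,.02),('hR',348,235,.02),('fit',504,230,.02),('b1',180,325,.04),('b2',300,360,.04),('collar',512,310,.01)]}
for k,v in P.items(): print(k,v.round(4))
a=P['jawtip']-P['bar'];yaw=np.degrees(np.arctan2(a[1],a[0]));print(yaw,np.linalg.norm(a))
m=(P['hL']+P['hR'])/2;b=P['bar']-m;print(np.degrees(np.arctan2(b[1],b[0])),np.linalg.norm(b),np.linalg.norm(P['hL']-P['hR']))
for y in (yaw,):
  g=P['bar']-.048*np.array([np.cos(np.radians(y)),np.sin(np.radians(y)),0]);print('grip',g)
  plan([g[0],g[1],.03],y,1)
s=sense();T=R.from_quat(s['tcp_rot']).as_matrix()
for k,v in P.items(): print(k,((v-s['tool_pos'])@T*1000).round(0))
E
```

```text
bar [ 0.6556 -0.1127  0.026 ]
jawtip [ 0.6046 -0.1336  0.026 ]
hL [ 0.7208 -0.1151  0.02  ]
hR [ 0.7016 -0.0657  0.02  ]
fit [0.6454 0.0458 0.02  ]
b1 [ 0.8213 -0.159   0.04  ]
b2 [ 0.8101 -0.0584  0.04  ]
collar [0.7049 0.0969 0.01  ]
-157.70446133683734 0.05513036398626702
-158.15100013290606 0.060160107284335115 0.05306588968955142
grip [ 0.70004566 -0.09447318  0.026     ]
pos [ 0.7039 -0.0869  0.1596] yaw -154.51 tilt [0.16 0.1  0.  ] F [-0.9  2.4  1.4] w 0.0878 t 2.75 j7 1.7
t [  6.7  -5.2 129.6] rz 3.2
bar [ 55.  -3. 133.]
jawtip [110.   0. 133.]
hL [ -3. -33. 139.]
hR [ -7.  20. 140.]
fit [ -4. 145. 140.]
b1 [ -75. -116.  119.]
b2 [-108.  -20.  120.]
collar [-80. 165. 150.]
```

>>> drive_tool([
  {"tx":1,"ty":-1,"tz":20,"rx":0,"ry":0,"rz":1,"hand":0},
  {"tx":2,"ty":-3,"tz":40,"rx":0,"ry":0,"rz":2,"hand":0},
  {"tx":3,"ty":-4,"tz":60,"rx":0,"ry":0,"rz":2.5,"hand":0},
  {"tx":3,"ty":-4,"tz":60,"rx":0,"ry":0,"rz":2.5,"hand":0},
  {"tx":3,"ty":-4,"tz":60,"rx":0,"ry":0,"rz":2.5,"hand":0},
])

```text
time: 3.25
tool_pos: [0.7002, -0.0975, 0.1007]
tcp_rot: [-0.191, 0.982, 0.0, -0.0]
force: [0.2, 0.2, -0.2]
width: 0.0878
```

```bash
python3 - <<'E'
from h import *
import pickle
im=cam('wrist');save(im,'pics/w3.png');pickle.dump((im,sense()),open('w3.pkl','wb'))
plan([.70,-.0945,.03],-157.7,1)
E
```

```text
pos [ 0.7007 -0.0972  0.1015] yaw -157.98 tilt [-0.    0.05 -0.  ] F [0.1 1.1 0. ] w 0.0878 t 3.3 j7 1.63
t [-0.3  2.8 71.5] rz -0.28
```

View pics/w3.png

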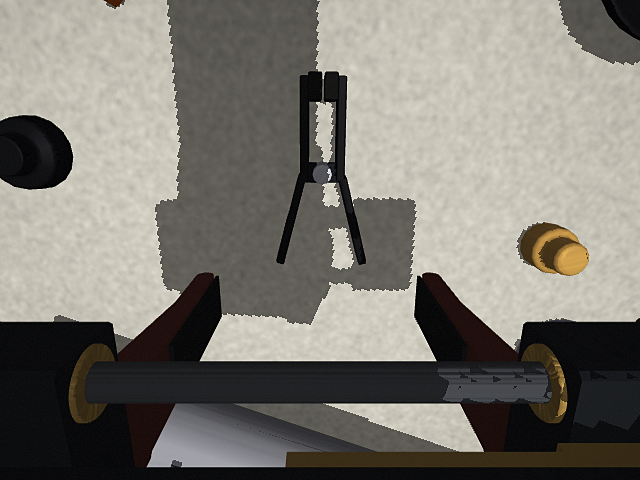

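```bash
python3 - <<'E'
from h import *
import pickle
im,s=pickle.load(open('w3.pkl','rb'))
T=R.from_quat(s['tcp_rot']).as_matrix()
for n,u,v,z in [('bar',321.5,173,.026),('jawtip',324,72,.026),('hL',281,262,.024),('hR',361,262,.024)]:
  p=atz(im,u,v,z);print(n,p.round(4),((p-s['tool_pos'])@T*1000).round(1))
E
```

```text
bar [ 0.6561 -0.113   0.026 ] [47.4  2.1 75.5]
jawtip [ 0.6031 -0.1331  0.026 ] [104.    3.3  75.4]
hL [ 0.7193 -0.1156  0.024 ] [-10.3 -24.   77.5]
hR [ 0.6999 -0.0675  0.024 ] [-10.3  27.9  77.5]
```

>>> drive_tool([
  {"tx":0,"ty":2,"tz":30,"rx":0,"ry":0,"rz":0.7,"hand":0},
  {"tx":-0.5,"ty":2,"tz":60,"rx":0,"ry":0,"rz":0.7,"hand":0},
  {"tx":-0.5,"ty":2,"tz":85,"rx":0,"ry":0,"rz":0.7,"hand":0},
  {"tx":-0.5,"ty":2,"tz":97,"rx":0,"ry":0,"rz":0.7,"hand":0},
  {"tx":-0.5,"ty":2,"tz":97,"rx":0,"ry":0,"rz":0.7,"hand":0},
])

```text
time: 3.8
tool_pos: [0.6996, -0.0953, 0.003]
tcp_rot: [-0.185, 0.983, 0.0, -0.001]
force: [0.6, -0.7, 0.0]
width: 0.0876
```

>>> drive_tool([
  {"tx":0,"ty":0,"tz":0,"rx":0,"ry":0,"rz":0,"hand":0.3},
  {"tx":0,"ty":0,"tz":0,"rx":0,"ry":0,"rz":0,"hand":0.4},
  {"tx":0,"ty":0,"tz":0,"rx":0,"ry":0,"rz":0,"hand":0.5},
  {"tx":0,"ty":0,"tz":0,"rx":0,"ry":0,"rz":0,"hand":0.6},
  {"tx":0,"ty":0,"tz":0,"rx":0,"ry":0,"rz":0,"hand":0.7},
], newtons=32)

```text
time: 4.3
tool_pos: [0.7007, -0.0953, 0.0045]
tcp_rot: [-0.185, 0.983, -0.0, 0.001]
force: [1.1, 0.4, 1.8]
width: 0.0511
```

>>> drive_tool([
  {"tx":0,"ty":0,"tz":0,"rx":0,"ry":0,"rz":0,"hand":0.8},
  {"tx":0,"ty":0,"tz":0,"rx":0,"ry":0,"rz":0,"hand":0.9},
  {"tx":0,"ty":0,"tz":0,"rx":0,"ry":0,"rz":0,"hand":1},
  {"tx":0,"ty":0,"tz":0,"rx":0,"ry":0,"rz":0,"hand":1},
  {"tx":0,"ty":0,"tz":0,"rx":0,"ry":0,"rz":0,"hand":1},
], newtons=32)

```text
time: 4.8
tool_pos: [0.7008, -0.0953, 0.0045]
tcp_rot: [-0.185, 0.983, -0.0, 0.001]
force: [0.6, 0.1, 6.5]
width: 0.027
```

```bash
python3 - <<'E'
from h import *
import pickle
plan([.70,-.0945,.13],-158,1)
E
```

```text
pos [ 0.7008 -0.0953  0.0045] yaw -158.67 tilt [-0.04  0.08 -0.  ] F [0.6 0.1 6.5] w 0.027 t 4.8 j7 1.56
t [   0.4    1.  -125.5] rz -0.67
```

>>> drive_tool([
  {"tx":0,"ty":0,"tz":-10,"rx":0,"ry":0,"rz":0,"hand":1},
  {"tx":0,"ty":0,"tz":-25,"rx":0,"ry":0,"rz":0,"hand":1},
  {"tx":0,"ty":0,"tz":-42,"rx":0,"ry":0,"rz":0,"hand":1},
  {"tx":0,"ty":0,"tz":-42,"rx":0,"ry":0,"rz":0,"hand":1},
  {"tx":0,"ty":0,"tz":-42,"rx":0,"ry":0,"rz":0,"hand":1},
], newtons=36)

```text
time: 5.3
tool_pos: [0.7004, -0.0955, 0.0466]
tcp_rot: [-0.185, 0.983, -0.0, 0.001]
force: [-0.1, 0.6, -1.3]
width: 0.0265
```

```bash
python3 - <<'E'
from h import *
import pickle
im=cam('wrist');save(im,'pics/w4.png');pickle.dump((im,sense()),open('w4.pkl','wb'))
plan([.70,-.0945,.13],-158,1)
E
```

```text
pos [ 0.6999 -0.0956  0.0458] yaw -158.68 tilt [-0.02 -0.    0.  ] F [-0.1 -0.5 -1.1] w 0.0262 t 5.35 j7 1.59
t [ -0.5   1.  -84.2] rz -0.68
```

View pics/w4.png

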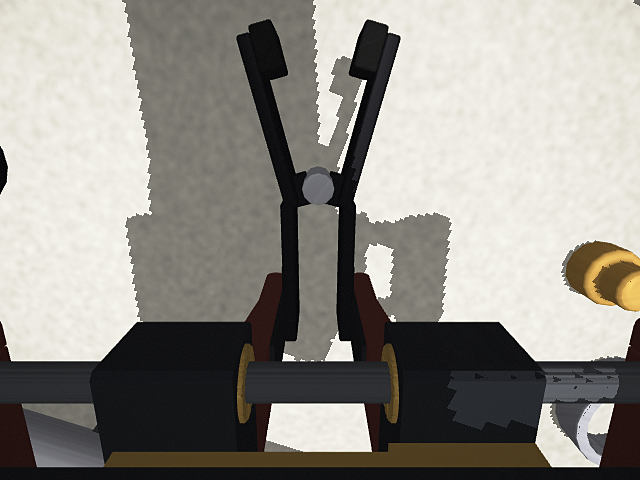

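The clip is held fully open and level. Its jaw pads are at (268,48) and (370,48), and its barrel is at (318,187). Next I'll carry it up and turn it to hover short of the card's free edge.

```bash
python3 - <<'E'
from h import *
plan([.512,.078,.235],75.5,4)
E
```

```text
pos [ 0.6999 -0.0956  0.0458] yaw -158.68 tilt [-0.02 -0.    0.  ] F [-0.1 -0.5 -1.1] w 0.0262 t 5.35 j7 1.59
t [ 28.   57.5 -47.3] rz 31.45
t [ 53.9  34.4 -47.3] rz 31.45
t [ 63.9   1.3 -47.3] rz 31.45
t [ 55.2 -32.3 -47.3] rz 31.45
```

>>> drive_tool([
  {"tx":5,"ty":11,"tz":-16,"rx":0,"ry":0,"rz":6.3,"hand":1},
  {"tx":11,"ty":23,"tz":-32,"rx":0,"ry":0,"rz":12.6,"hand":1},
  {"tx":17,"ty":34,"tz":-48,"rx":0,"ry":0,"rz":18.9,"hand":1},
  {"tx":22,"ty":46,"tz":-64,"rx":0,"ry":0,"rz":25.2,"hand":1},
  {"tx":28,"ty":57,"tz":-80,"rx":0,"ry":0,"rz":31.5,"hand":1},
])

```text
time: 5.85
tool_pos: [0.6523, -0.052, 0.1254]
tcp_rot: [0.091, 0.996, 0.0, -0.001]
force: [0.8, -0.0, -1.1]
width: 0.0266
```

>>> drive_tool([
  {"tx":11,"ty":7,"tz":-13,"rx":0,"ry":0,"rz":6.3,"hand":1},
  {"tx":22,"ty":14,"tz":-26,"rx":0,"ry":0,"rz":12.6,"hand":1},
  {"tx":32,"ty":21,"tz":-39,"rx":0,"ry":0,"rz":18.9,"hand":1},
  {"tx":43,"ty":28,"tz":-52,"rx":0,"ry":0,"rz":25.2,"hand":1},
  {"tx":54,"ty":34,"tz":-65,"rx":0,"ry":0,"rz":31.5,"hand":1},
])

```text
time: 6.35
tool_pos: [0.6052, -0.009, 0.1904]
tcp_rot: [0.358, 0.934, -0.0, -0.001]
force: [-0.0, 0.4, -1.3]
width: 0.0263
```

>>> drive_tool([
  {"tx":13,"ty":0,"tz":-9,"rx":0,"ry":0,"rz":6.3,"hand":1},
  {"tx":26,"ty":0,"tz":-18,"rx":0,"ry":0,"rz":12.6,"hand":1},
  {"tx":38,"ty":1,"tz":-27,"rx":0,"ry":0,"rz":18.9,"hand":1},
  {"tx":51,"ty":1,"tz":-36,"rx":0,"ry":0,"rz":25.2,"hand":1},
  {"tx":64,"ty":1,"tz":-44,"rx":0,"ry":0,"rz":31.4,"hand":1},
])

```text
time: 6.85
tool_pos: [0.5581, 0.0341, 0.2344]
tcp_rot: [0.597, 0.802, -0.0, -0.0]
force: [-0.5, 0.9, -1.1]
width: 0.0267
```

```bash
python3 - <<'E'
from h import *
plan([.512,.078,.235],75.5,1)
E
```

```text
pos [0.5581 0.0341 0.2344] yaw 106.67 tilt [-0.07 -0.01  0.  ] F [-0.5  0.9 -1.1] w 0.0267 t 6.85 j7 -0.02
t [ 55.3 -31.6  -0.6] rz 31.17
```

>>> drive_tool([
  {"tx":11,"ty":-6,"tz":0,"rx":0,"ry":0,"rz":6.3,"hand":1},
  {"tx":22,"ty":-13,"tz":0,"rx":0,"ry":0,"rz":12.6,"hand":1},
  {"tx":33,"ty":-19,"tz":0,"rx":0,"ry":0,"rz":18.9,"hand":1},
  {"tx":44,"ty":-25,"tz":0,"rx":0,"ry":0,"rz":25.2,"hand":1},
  {"tx":55,"ty":-32,"tz":0,"rx":0,"ry":0,"rz":31.2,"hand":1},
])

```text
time: 7.35
tool_pos: [0.5115, 0.0774, 0.234]
tcp_rot: [0.791, 0.612, -0.001, -0.0]
force: [-0.1, 1.3, -1.7]
width: 0.0264
```

>>> drive_tool([
  {"tx":0,"ty":0,"tz":0,"rx":0,"ry":0,"rz":0,"hand":1},
  {"tx":0,"ty":0,"tz":0,"rx":0,"ry":0,"rz":0,"hand":1},
  {"tx":0,"ty":0,"tz":0,"rx":0,"ry":0,"rz":0,"hand":1},
  {"tx":0,"ty":0,"tz":0,"rx":0,"ry":0,"rz":0,"hand":1},
  {"tx":0,"ty":0,"tz":0,"rx":0,"ry":0,"rz":0,"hand":1},
])

```text
time: 7.85
tool_pos: [0.5126, 0.0767, 0.2344]
tcp_rot: [0.789, 0.614, -0.0, -0.0]
force: [0.2, 1.0, -1.9]
width: 0.0268
```

```bash
python3 - <<'E'
from h import *
import pickle
im=cam('wrist');save(im,'pics/w5.png');pickle.dump((im,sense()),open('w5.pkl','wb'))
plan([.512,.078,.235],75.5,1)
E
```

```text
pos [0.5125 0.0768 0.2345] yaw 75.72 tilt [-0.01  0.   -0.  ] F [ 0.3  0.7 -0.8] w 0.0265 t 7.9 j7 -0.61
t [ 1.  -0.8 -0.5] rz 0.22
```

View pics/w5.png

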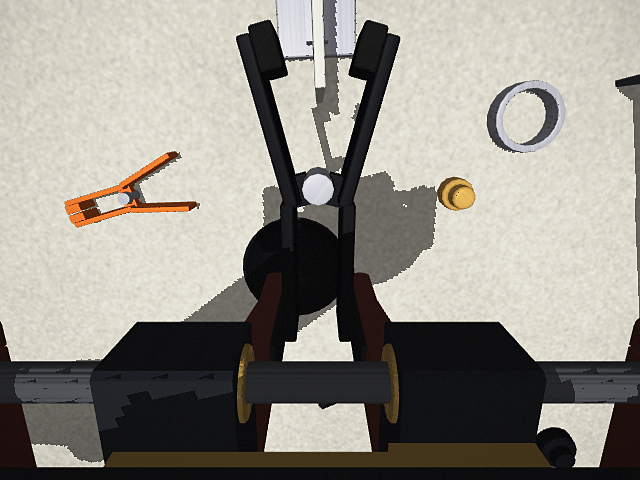

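The card edge stands as a white strip at columns 314–325 between the jaws, lower end at about (320,88). One enlarged crop will let me separate its top face from its free face.

```bash
python3 - <<'E'
from h import *
import pickle
im,s=pickle.load(open('w5.pkl','rb'))
cv2.imwrite('pics/c5.png',cv2.resize(im['color'][0:100,260:380,::-1],None,fx=6,fy=6,interpolation=cv2.INTER_NEAREST))
g=im['color'].astype(int).sum(2)//3
for v in range(2,92,6): print(v,g[v,306:334])
E
```

```text
2 [222 221 223 227 216  84 215 242 234 234 234 233 232 231 231 233 198  61
 104 106 104 103 104  99  99  99  97  94]
8 [225 223 225 228 239 101 207 240 236 234 234 232 232 231 231 238 221  54
 105 106 106 103 104 101  99  96  97  95]
14 [224 224 225 227 234 159 173 234 238 235 234 234 232 232 231 243 223  59
 105 105 105 103 104 101 100  98  95  92]
20 [228 226 228 228 235 197  68 234 243 236 236 234 233 232 231 237 226  55
 101 104 108 105 101 100  97  99  99  98]
26 [229 227 228 228 233 223  89 219 244 237 236 235 233 232 232 234 228 178
  81 105 107 107 102 103  99  98  99  96]
32 [230 229 228 229 232 243 104 214 243 237 237 235 234 233 233 233 236 202
  60 106 108 107  99  99  99  96  96  98]
38 [231 229 229 230 231 238 164 186 240 239 237 235 235 234 233 233 243 223
  86 105 108 109 103 103  99  96  96  96]
44 [131  20  51  52  48  38 105 151 237 242 238 236 236 235 232 234 241 220
  58  97 103 104 103 103 101  96  97  99]
50 [223 224 220 225 225 227 241  20 230 247 238 238 236 235 234 233 237 225
 125  89  99 104 101 103 101  98  97  99]
56 [145 143 134 131 128 125 120  29 234 247 239 237 236 236 235 234 237 244
  87  43  50  53  56  53  53  51  52  51]
62 [217 217 216 219 218 215 216 170 195 243 241 238 237 236 235 234 234 238
 202  71 102 100 100  95  97  97 101 101]
68 [208 213 215 214 211 209 208 213 162 233 242 239 237 236 235 235 235 241
 226  62  99 103 103 102  98  98  96  96]
74 [214 216 217 215 213 215 224 229 147 225 246 240 238 237 236 235 235 249
  89  79  89  93  95  95  99  98  99  98]
80 [201 200 206 210 212 209 210 218 114 226 246 239 238 238 237 235 235 239
 229 125  90  97 101 102 101  96  95  94]
86 [208 211 212 210 207 208 212 212 216 204 250 246 243 237 235 237 236 235
 235 136  95 101 101 102 105 108 110 111]
```

View pics/c5.png

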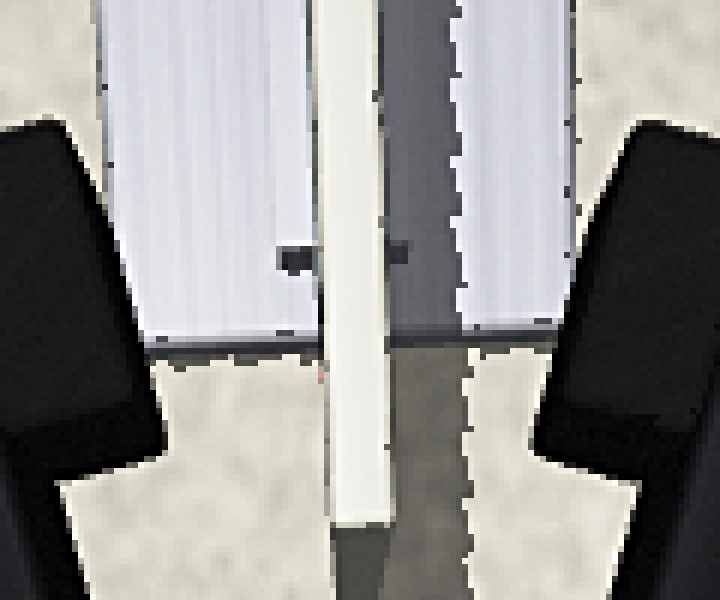

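```bash
python3 - <<'E'
from h import *
import pickle
im,s=pickle.load(open('w5.pkl','rb'))
T=R.from_quat(s['tcp_rot']).as_matrix();q=lambda p:(p-s['tool_pos'])@T*1000
e=atz(im,320.2,87,.172);f=atz(im,316.8,3,.172)
b=atz(im,318,188,s['tool_pos'][2]+.0215)
d=f-e;print('edge',e.round(4),q(e).round(1),'far',q(f).round(1),'card dir',np.degrees(np.arctan2(d[1],d[0])),'barrel',q(b).round(1))
jl=[q(atz(im,u,v,s['tool_pos'][2]+.0215)).round(1) for u,v in [(287,75),(350,75),(267,21),(374,22)]];print(jl)
print('foot near edge',[atz(im,u,v,.012).round(4) for u,v in [(284,57),(353,55)]])
E
```

```text
edge [0.5364 0.1665 0.172 ] [92.8  1.1 62.5] far [133.2  -0.7  62.5] card dir 78.32274703897538 barrel [ 51.4  -0.2 -21.5]
[array([ 89.5, -10.7, -21.5]), array([ 89.6,  10.5, -21.5]), array([105.9, -16.8, -21.5]), array([105.6,  17.9, -21.5])]
foot near edge [array([0.5153, 0.212 , 0.012 ]), array([0.5763, 0.1982, 0.012 ])]
```

>>> drive_tool([
  {"tx":-14,"ty":2,"tz":0,"rx":0,"ry":0,"rz":-1,"hand":1},
  {"tx":-28,"ty":4,"tz":0,"rx":0,"ry":0,"rz":-2,"hand":1},
  {"tx":-42,"ty":6,"tz":0,"rx":0,"ry":0,"rz":-2.2,"hand":1},
  {"tx":-57,"ty":7,"tz":5,"rx":0,"ry":0,"rz":-2.2,"hand":1},
  {"tx":-57,"ty":7,"tz":25,"rx":0,"ry":0,"rz":-2.2,"hand":1},
])

```text
time: 8.4
tool_pos: [0.5063, 0.0179, 0.2109]
tcp_rot: [0.778, 0.628, 0.001, 0.001]
force: [-0.1, 0.1, -1.2]
width: 0.0268
```

>>> drive_tool([
  {"tx":0,"ty":0,"tz":30,"rx":0,"ry":0,"rz":0,"hand":1},
  {"tx":0,"ty":0,"tz":60,"rx":0,"ry":0,"rz":0,"hand":1},
  {"tx":0,"ty":0,"tz":90,"rx":0,"ry":0,"rz":0,"hand":1},
  {"tx":0,"ty":0,"tz":120,"rx":0,"ry":0,"rz":0,"hand":1},
  {"tx":0,"ty":0,"tz":120,"rx":0,"ry":0,"rz":0,"hand":1},
])

```text
time: 8.9
tool_pos: [0.5025, 0.0197, 0.0864]
tcp_rot: [0.777, 0.629, -0.003, -0.002]
force: [-0.5, -0.5, -0.8]
width: 0.0265
```

>>> drive_tool([
  {"tx":0,"ty":0,"tz":0,"rx":0,"ry":0,"rz":0,"hand":1},
  {"tx":0,"ty":0,"tz":0,"rx":0,"ry":0,"rz":0,"hand":1},
  {"tx":0,"ty":0,"tz":0,"rx":0,"ry":0,"rz":0,"hand":1},
  {"tx":0,"ty":0,"tz":0,"rx":0,"ry":0,"rz":0,"hand":1},
  {"tx":0,"ty":0,"tz":0,"rx":0,"ry":0,"rz":0,"hand":1},
])

```text
time: 9.4
tool_pos: [0.5055, 0.0202, 0.0904]
tcp_rot: [0.778, 0.629, 0.0, 0.0]
force: [0.2, -0.3, -1.5]
width: 0.0268
```

```bash
python3 - <<'E'
from h import *
plan([.5204,.0917,.0895],77.9,1)
E
```

```text
pos [0.5055 0.0202 0.0904] yaw 77.92 tilt [ 0.08 -0.01 -0.  ] F [ 0.2 -0.3 -1.5] w 0.0268 t 9.4 j7 -0.55
t [73.1 -0.4  0.9] rz 0.02
```

>>> drive_tool([
  {"tx":8,"ty":0,"tz":0,"rx":0,"ry":0,"rz":0,"hand":1},
  {"tx":16,"ty":0,"tz":0,"rx":0,"ry":0,"rz":0,"hand":1},
  {"tx":24,"ty":0,"tz":0,"rx":0,"ry":0,"rz":0,"hand":1},
  {"tx":32,"ty":0,"tz":0,"rx":0,"ry":0,"rz":0,"hand":1},
  {"tx":40,"ty":0,"tz":0,"rx":0,"ry":0,"rz":0,"hand":1},
])

```text
time: 9.9
tool_pos: [0.5135, 0.0604, 0.0896]
tcp_rot: [0.777, 0.629, -0.0, -0.0]
force: [-0.5, 0.0, -1.2]
width: 0.0265
```

>>> drive_tool([
  {"tx":8,"ty":0,"tz":0,"rx":0,"ry":0,"rz":0,"hand":1},
  {"tx":16,"ty":0,"tz":0,"rx":0,"ry":0,"rz":0,"hand":1},
  {"tx":24,"ty":0,"tz":0,"rx":0,"ry":0,"rz":0,"hand":1},
  {"tx":30,"ty":0,"tz":0,"rx":0,"ry":0,"rz":0,"hand":1},
  {"tx":33,"ty":0,"tz":0,"rx":0,"ry":0,"rz":0,"hand":1},
])

```text
time: 10.4
tool_pos: [0.5204, 0.0924, 0.0896]
tcp_rot: [0.777, 0.629, 0.0, -0.0]
force: [0.2, 0.1, -1.3]
width: 0.0267
```

>>> drive_tool([
  {"tx":0,"ty":0,"tz":0,"rx":0,"ry":0,"rz":0,"hand":1},
  {"tx":0,"ty":0,"tz":0,"rx":0,"ry":0,"rz":0,"hand":1},
  {"tx":0,"ty":0,"tz":0,"rx":0,"ry":0,"rz":0,"hand":1},
  {"tx":0,"ty":0,"tz":0,"rx":0,"ry":0,"rz":0,"hand":1},
  {"tx":0,"ty":0,"tz":0,"rx":0,"ry":0,"rz":0,"hand":1},
])

```text
time: 10.9
tool_pos: [0.5203, 0.0913, 0.0897]
tcp_rot: [0.778, 0.629, -0.0, 0.0]
force: [0.5, 0.1, -0.8]
width: 0.0267
```

```bash
python3 - <<'E'
from h import *
import pickle
plan([.5204,.0917,.0895],77.9,1)
im=cam('wrist');b=cam('side');pickle.dump((im,b),open('w6.pkl','wb'))
c=cv2.resize(b['color'][220:370,210:410,::-1],(400,300))
w=cv2.resize(im['color'][:,:,::-1],(400,300))
w=im['color'][0:300,120:520,::-1]
cv2.imwrite('pics/f.png',np.hstack([w,c]))
E
```

```text
pos [0.5203 0.0913 0.0897] yaw 77.9 tilt [0.   0.01 0.  ] F [ 0.5  0.1 -0.8] w 0.0267 t 10.9 j7 -0.69
t [ 0.4 -0.   0.2] rz 0.0
```

View pics/f.png

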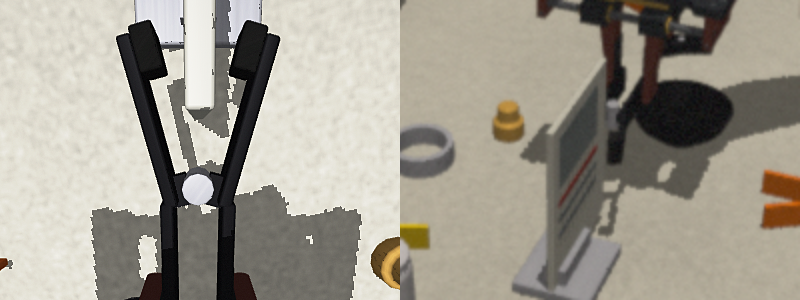

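The card edge stands between the jaws past the pads. Its top corner is at wrist (319.5,107), with clear gaps on both sides and the clip still open. I'll do one numeric check.

```bash
python3 - <<'E'
from h import *
import pickle
im,_=pickle.load(open('w6.pkl','rb'));s=sense()
T=R.from_quat(s['tcp_rot']).as_matrix();q=lambda p:((p-s['tool_pos'])@T*1000).round(1)
print(q(atz(im,319.5,107,.172)),q(atz(im,319,3,.172)),'bar',q(atz(im,318,188,s['tool_pos'][2]+.0215)),np.abs(s['joint_velocities']).max(),s['force'],s['width'])
E
```

```text
[ 77.   -0.2 -82.4] [ 95.1  -0.3 -82.4] bar [ 51.4  -0.3 -21.5] 0.0019876581403009633 [-0.36141579  0.5939176  -0.80528728] 0.026329920226348807
```

The edge is 26–29 mm ahead of the barrel, within about 0.5 mm of mid-plane, and the underside is at about 85 mm. The arm is still, so I'm handing in.

```bash
python3 -c "
from h import *
print(workorder.finish_job());s=sense();print(s['time'],s['tool_pos'],s['width'],s['force'])"
```

```text
the job is handed in; nothing more can be done
None
the job is handed in; nothing more can be done
```

The job is handed in, with the larger black clip held squeezed open around the card's free edge. I picked it up by its handles, lifted it, turned it over the counter and brought it on from the side. It reported no verdict.

Last checks, just before handing in:
- **Edge position:** the card edge was about 26–29 mm ahead of the barrel and within about 0.5 mm of mid-plane.
- **Height and level:** the clip's underside was at about 85 mm, estimated from the grip height. The tool was level to about 0.01°.
- **Opening:** the fingers were 26–27 mm apart, against 28 mm expected at the stop. The last wrist picture shows the jaws fully open.
- **Contact:** the outside force on the tool stayed around 1 N, as it was before reaching the card. The picture shows clear gaps on both sides of the card.
- **Other things:** I saw nothing displaced in the pictures, but I did not measure the bystanders or the card's shift.

**Disagreements:**
- The first five move calls were refused for missing fields and moved nothing.
- The scene and side cameras differed by 1–2 cm on the card, so I used close wrist-camera measurements instead.
- The finger width read slightly under nominal.
- The final state reading was refused after hand-in, so I have no numbers from the judged second.

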